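# Set up an acid soak for a welded tee

## Task

Set up the descaling soak: first lay the bright welded tee flat in the white soaking tray with its web standing up, and only then open the acid jug, since it should not stand open while steel is being handled. The red cap is child-resistant: push it down hard and, keeping it pushed, turn it counter-clockwise until it comes free, then lift it off and set it open side down, flat in the blue drip tray. Set both things down rather than dropping them, and leave everything else on the table where it is.

Things in the scene. Friction and masses are not known exactly. Their poses are not given: they have to be found in the camera images.
- tee_center (a point): Bright steel tee, two plates welded in a T with brown weld beads: flat base 100 x 55 x 5 mm with a web 100 mm long, 5 mm thick, rising 45 mm from the middle of the base (50 mm high overall), 0.4 kg. The point is its centre, half-way up (25 mm above its underside). Own x runs along the web (100 mm), y across the web's thickness, z up. Picked by the web from above, fingers closing along y.
- soak_floor (a point): White plastic soaking tray, open on top, fixed: outside 220 x 170 mm (own x by y), 50 mm high, walls and floor 5 mm. The point is the centre of its inner floor, 5 mm above the table; its inside is 210 x 160 mm. x is its long side, z up.
- neck (a point): Mouth of the square white acid jug, clamped in a dark steel cradle fixed to the table (plate 150 x 130 mm; jug 96 x 96 mm, shoulder top 160 mm above the table, handle at own +x). The point is the centre of the neck's rim, 205 mm above the table, z up. The neck is 40 mm across with two bayonet lugs; the cap comes free of them about 55 degrees counter-clockwise (from above) and stops at 130.
- cap_center (a point): Red ribbed round cap, 60 mm across, 35 mm high, open below, 55 g. The point is on its axis half-way up (17.5 mm above its lower edge), z up. It starts locked on the jug: lower edge 20 mm below the neck's rim, top 15 mm above it, own x along the neck's x. Not pushed down, it will not turn. Turn it 65 to 90 degrees (about 0.2 N m), then lift straight up.
- cap_liner (a joint): The sprung liner inside the cap that pushes it up into its locking notches: 0 as locked, negative (m) as the cap is pushed down, +0.004 when the cap is free. To pass the locking teeth push the cap down at least 5 mm, which takes about 14 N, and keep it pushed until it has turned some 40 degrees; under about 9 N it stays locked, at 8 mm and 18 N it bottoms out.
- drip_floor (a point): Round blue drip tray, fixed: 150 mm across, rim 10 mm above the table. The point is the centre of its flat inner floor, 3 mm above the table; the floor is 134 mm across.
- angle_a: Dark raw angle iron, 100 x 40 x 40 mm, bystander. Origin under its centre, x along it.
- angle_b: Second dark angle iron of the same size, bystander.
- pliers: Pliers with blue handles, 170 mm long, lying flat, bystander. Origin under the middle, x towards the jaws.
- wire_brush: Wire brush lying on its wooden back, bristles up, 240 mm long and 32 mm high, bystander. Origin under its middle, x towards the bristles.
- magnet_block: Red square welding magnet, 70 x 70 x 20 mm, bystander. Origin under its centre.
- spray_can: Green aerosol can with a yellow cap, 64 mm across and 190 mm high, standing, bystander. Origin under its centre.
- chip_hammer: Hammer, 260 mm long, lying flat, bystander. Origin under its middle, x towards the head.
Mind the look-alikes: they are no part of the job. What is shaped like the part that bears tee_center but yellow is not meant.

How it is judged:
By the outcome, as a careful person would: the job done as asked, in the order asked, and still so for the second after the job is handed in, with the robot touching nothing.
It also fails if it takes over 67 s, if anything falls off the work surface, if the arm or the gripper's body presses on something with over 40 N, if the wrist force passes 120 N, or if a joint passes its speed limit or range.

## Robot

A 6-joint arm with a two-finger parallel gripper is mounted at the origin on the work surface. World frame = base frame: x ahead of the robot, y to its left, z up, the work surface at z = 0. Lengths are in m, angles in rad, forces in N, time in s.
With the tool pointing down it reaches from about 0.375 to 0.9 m from the base axis. Payload 3.1 kg.
Tool frame: the origin (TCP) lies at the very end of the fingers, on their centre line; the grasp point (between the pads) lies robot.grasp_offset behind it (robot.grasp_offset is the distance from the TCP to the grasp point, in m); z points along the fingers, y is the direction in which the jaws open and shut (so a half turn about z gives the same grasp; the last joint's range is limited). The gripper opens to 87 mm and grips with 3 to 60 N. Pads are 19 mm wide; open, the fingers measure 117 mm over their backs; the gripper's body (75 mm by 190 mm) begins 51 mm behind the grasp point.
Start: joints at [-1.288, 0.527, 1.433, -0, 1.181, -0.178], TCP at [0.278, -0.559, 0.223] pointing down, gripper open.
Joint ranges: [-3.08, 3.08], [-0.75, 2.2], [0.22, 2.44], [-1.43, 4.57], [0, 2.65], [-2.85, 2.85]. Speed limits (rad/s): [2.79, 2.79, 3.14, 3.14, 3.14, 3.14].

## Interface

Orientations are given as a unit quaternion [x, y, z, w].
In Python, from rig import robot gives the robot as it stands.
- The arm moves only by the tool drive_tool, never from a script. Its argument "targets" is one flat list of numbers, 6 for each row, row after row: the shift along the tool's x, y, z in cm, then the turn, a rotation vector about the tool's x, y, z in degrees. A call has 1 to 12 rows; each row is the pose to reach, as a shift and turn from the pose commanded when the call began, along the tool's axes at that moment; what a row does not reach only later rows make up. A row lasts 1/12 s, in which the tool goes at most 41.7 mm and 7.16 degrees, less where a joint would pass 70% of its speed; a pose out of reach is approached as far as the arm can. A call with a gripper value outside its range is refused whole. "grip" is the gripper command: -1 is fully open, 1 is shut, values between are in proportion, set as the call begins (left out, the last holds). The fingers move at their own pace and stop on an object; "squeeze" is the grip in N (left out, the last holds). Time passes only in rows, so rows that repeat a pose let the fingers close. It gives the time, the measured TCP pose, the force and the opening at its end, in the units of the state.
- robot.get_obs(): the state, without advancing time (a new reading comes with each control period).
- robot.camera(name): name is "scene" or "top" or "wrist"; returns (picture, depth): 384x512x3 uint8, red, green, blue; 384x512 float32, m along the optical axis (not along the pixel's ray), 0 where there is no reading.
- robot.calibration(name): a dict with "mtx" (3x3 intrinsics, pixels), "distortion" ([k1, k2, p1, p2, k3] as OpenCV has them; the pictures are not rectified), "R" (3x3) and "t" (3): a world point X has camera coordinates R X + t; the wrist camera has in their place "hand_eye" (4x4, takes a point from camera to tool coordinates, whose origin is the TCP and whose axes are the flange's). Camera axes: x right, y down, z forward; pixel columns grow to the right and rows downward; lengths in m; the calibration is good to about 2 mm. A picture is of the moment at which its call begins: read the wrist's pose just before it. calibration takes no time and is no camera call.
- robot.hand_in(): hands the job in, once; it reports no verdict.
The state is a dict: "time": time; "q": joint angles; "joint_velocities": joint speeds; "joint_torque": joint torques, N m; "position": TCP position; "tool_rot": TCP orientation; "ft_force": force on the tool from outside, world axes, zero at the start; "moment": the same for the moment, N m; "grip_width": finger opening in m.
Only numpy, scipy, OpenCV 4.12 (cv2) and the standard library are available. Lean on these libraries where they do the work, as an engineer would, in place of code of your own. Each camera call takes 0.05 s, during which the arm holds its last target.

## Working session

There is one attempt and no reset: what is moved stays moved. The work goes in short steps, Python scripts to look and compute and a tool call to move; the robot and the scene stay as the last step left them, time stands still between calls to the robot, and variables do not carry over. Pictures are saved under pics/ and viewed, and the job is handed in when it is done.

Besides the shell and the picture viewer there is one more tool, called after "Request:" as name(argument=value, ...) on one line, values as JSON. drive_tool: Moves the arm, as the interface text tells. Its arguments: {"type":"object","properties":{"targets":{"type":"array","items":{"type":"number"}},"grip":{"type":"number"},"squeeze":{"type":"number"}},"required":["targets"]}

```bash
mkdir -p pics; ls; python3 - <<'E'
from rig import robot
import cv2,numpy as np
print(robot.get_obs(), robot.grasp_offset)
for n in ["scene","top","wrist"]:
    p,d=robot.camera(n); cv2.imwrite(f"pics/{n}0.png",cv2.resize(p[:,:,::-1],(800,600),interpolation=cv2.INTER_CUBIC)); np.savez(f"{n}0.npz",p=p,d=d)
    c=robot.calibration(n); print(n,c)
E
```

```text
pics
{'time': 0.0, 'q': array([-1.28749719e+00,  5.28444678e-01,  1.43388674e+00, -1.72844623e-06,
        1.18142407e+00, -1.78507160e-01]), 'joint_velocities': array([-0.0002173 , -0.00084503,  0.00187646,  0.00072237,  0.00035672,
       -0.00078148]), 'joint_torque': array([-6.81464062e-04, -4.40049577e+01, -1.76592225e+01,  6.31527300e-02,
        5.80970349e-02, -1.51478480e-04]), 'position': array([ 0.27829255, -0.55880507,  0.2215898 ]), 'tool_rot': array([ 9.73459456e-01,  2.28856980e-01, -5.74341522e-05, -1.07989263e-03]), 'ft_force': array([ 0.12378303, -1.08562318,  0.88097232]), 'moment': array([-0.03970856,  0.02974432,  0.01586855]), 'grip_width': 0.08709274497691605} 0.0187
scene {'mtx': array([[351.82567584,   0.        , 251.27885484],
       [  0.        , 351.82567584, 193.11935175],
       [  0.        ,   0.        ,   1.        ]]), 'distortion': array([-0.03338388,  0.        ,  0.        ,  0.        ,  0.        ]), 'R': array([[ 0.76727714,  0.64101601,  0.01960276],
       [ 0.42442718, -0.48463717, -0.76484533],
       [-0.48077788,  0.59516828, -0.643915
[... 429 characters left out ...]
36677 ,  0.00266202, -0.98651194]]), 't': array([-0.00811334,  0.55008765,  1.59334446])}
wrist {'mtx': array([[336.48354631,   0.        , 255.84832591],
       [  0.        , 336.48354631, 185.45856605],
       [  0.        ,   0.        ,   1.        ]]), 'distortion': array([-0.02748479,  0.        ,  0.        ,  0.        ,  0.        ]), 'hand_eye': array([[-6.76498904e-04, -9.68452110e-01, -2.49198823e-01,
         6.73683279e-02],
       [ 9.99999679e-01, -5.47887985e-04, -5.85457866e-04,
        -4.38341079e-04],
       [ 4.30454865e-04, -2.49199139e-01,  9.68452169e-01,
        -1.63280226e-01],
       [ 0.00000000e+00,  0.00000000e+00,  0.00000000e+00,
         1.00000000e+00]])}
```

View pics/scene0.png

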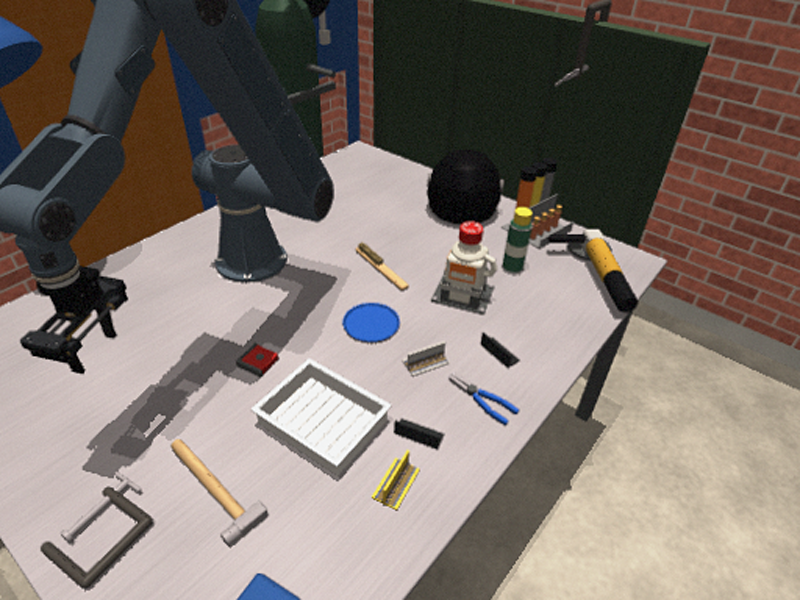

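View pics/top0.png

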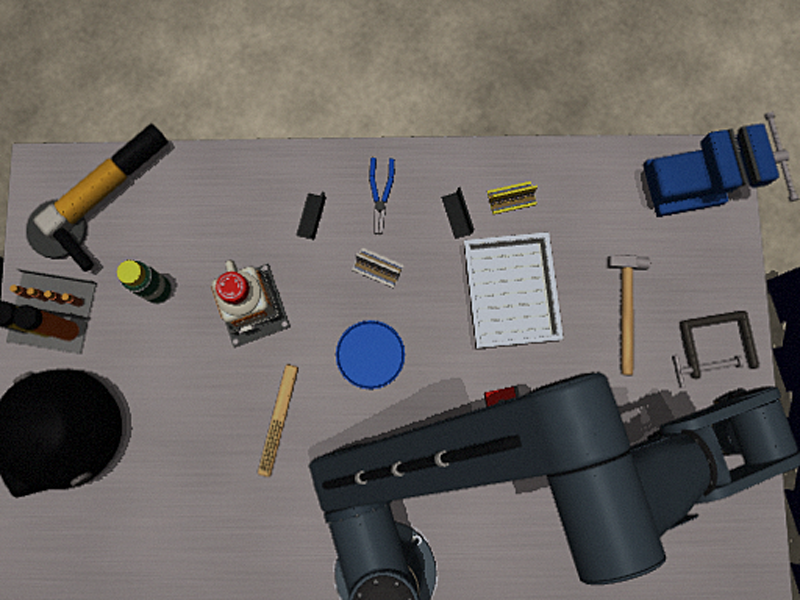

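View pics/wrist0.png

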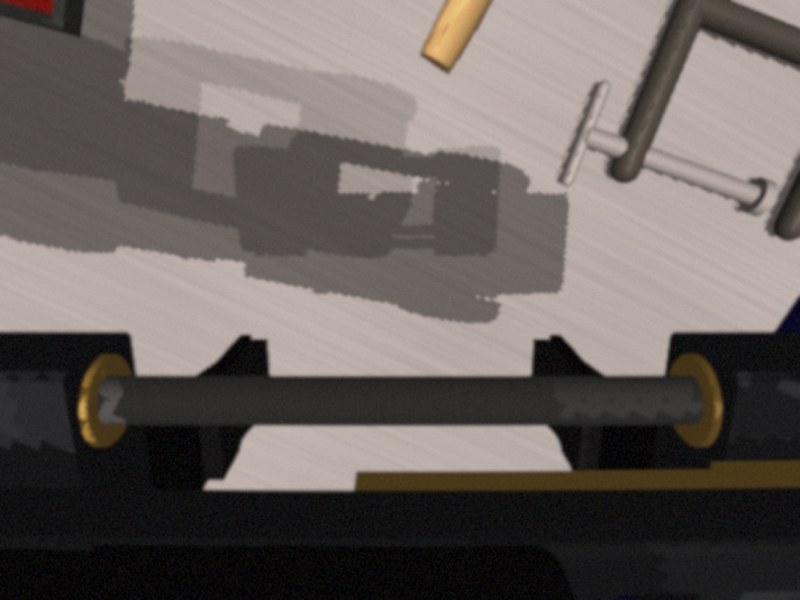

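Top view (800x600 px): what could be taken for the tee is the bright tee (377,267), the yellow tee (512,197), and the dark angles (311,215) and (457,212). By the description I choose (377,267). The soak tray is at (513,290), the drip tray at (370,354) and the red cap on the jug at (232,288). The red magnet at (500,397) is the cap's only colour-alike.

```bash
cat > h.py <<'E'
import numpy as np,cv2
from rig import robot
from scipy.spatial.transform import Rotation as Rt
def ext(n,obs=None):
    c=robot.calibration(n)
    if n!="wrist": return c,c["R"].T,-c["R"].T@c["t"]
    H=c["hand_eye"];Rw=Rt.from_quat(obs["tool_rot"]).as_matrix()
    return c,Rw@H[:3,:3],Rw@H[:3,3]+obs["position"]
def cloud(n,d,obs=None):
    c,R,t=ext(n,obs)
    v,u=np.mgrid[:384,:512].astype(np.float32)
    n_=cv2.undistortPoints(np.stack([u.ravel(),v.ravel()],1)[:,None].astype(np.float64),c["mtx"],c["distortion"])[:,0]
    r=np.c_[n_,np.ones(len(n_))]
    P=(r*d.reshape(-1,1))@R.T+t
    P[d.ravel()==0]=np.nan
    return P.reshape(384,512,3)
def rays(n,uv,obs=None):
    c,R,t=ext(n,obs)
    n_=cv2.undistortPoints(np.array(uv,float).reshape(-1,1,2),c["mtx"],c["distortion"])[:,0]
    return np.c_[n_,np.ones(len(n_))]@R.T,t
def onplane(n,uv,z,obs=None):
    r,t=rays(n,uv,obs); return t+r*((z-t[2])/r[:,2:])
def rect(P): 
    (c,s,a)=cv2.minAreaRect(np.float32(P[:,:2])); return np.round(c,4),np.round(s,4),round(a,1)
E
python3 - <<'E'
from h import *
for n in ["top","scene"]:
    f=np.load(n+"0.npz");p,d=f["p"],f["d"];P=cloud(n,d);hsv=cv2.cvtColor(p,cv2.COLOR_RGB2HSV)
    z=P[...,2]
    print(n,"table z",np.nanmedian(z[(abs(P[...,0]-.7)<.3)&(abs(P[...,1])<.5)]))
    def rep(name,m):
        m=m&np.isfinite(z)
        k,l,st,ce=cv2.connectedComponentsWithStats(m.astype(np.uint8))
        for i in range(1,k):
            if st[i,4]>25:
                Q=P[l==i]; print(name,st[i,4],ce[i].round(0),"mean",Q.mean(0).round(4),"z",np.percentile(Q[:,2],[5,95]).round(4),"rect",*rect(Q))
    h,s,v=cv2.split(hsv); on=(P[...,0]>.2)&(P[...,0]<1.05)&(abs(P[...,1])<.75)
    rep("blue",(h>100)&(h<125)&(s>150)&on&(z<.03))
    rep("redcap",((h<8)|(h>172))&(s>130)&on&(z>.1))
    rep("captop",((h<8)|(h>172))&(s>130)&on&(z>.212))
    rep("web",(z>.038)&(z<.07)&on&(P[...,0]>.5)&(P[...,1]>-.4)&(P[...,1]<.2))
    rep("tee",(z>.003)&(z<.07)&on&(P[...,0]>.5)&(P[...,1]>-.4)&(P[...,1]<.2))
f=np.load("top0.npz")["p"]; cv2.imwrite("pics/crop.png",cv2.resize(f[110:250,130:370,::-1],None,fx=3.3,fy=3.3,interpolation=cv2.INTER_CUBIC))
E
```

```text
top table z 0.0020993795748052158
blue 89 [239. 114.] mean [0.8453 0.0166 0.0148] z [0.008  0.0212] rect [0.8449 0.0159] [0.1009 0.0149] 3.9
blue 88 [249. 115.] mean [ 0.8408 -0.0183  0.0137] z [0.005  0.0204] rect [ 0.8405 -0.0183] [0.0145 0.0968] 79.2
blue 171 [437. 132.] mean [ 0.7716 -0.6694  0.0239] z [0.0112 0.0297] rect [ 0.7763 -0.6787] [0.0254 0.1386] 10.1
blue 1507 [237. 226.] mean [0.4542 0.0268 0.0045] z [-0.0023  0.0118] rect [0.4542 0.0276] [0.1453 0.1463] 88.9
redcap 271 [149. 184.] mean [0.5625 0.2829 0.2175] z [0.1993 0.2255] rect [0.564  0.2856] [0.0586 0.0581] 22.4
captop 232 [148. 183.] mean [0.5641 0.2854 0.2203] z [0.2151 0.2256] rect [0.5656 0.2864] [0.0588 0.0567] 43.8
web 71 [329. 123.] mean [ 0.8005 -0.2913  0.0485] z [0.0398 0.0558] rect [ 0.8007 -0.2914] [0.008  0.0987] 10.9
web 693 [328. 172.] mean [ 0.6278 -0.2822  0.0508] z [0.0422 0.0576] rect [ 0.598  -0.2779] [0.2076 0.1872] 4.4
web 65 [241. 168.] mean [0.6441 0.0095 0.049 ] z [0.0393 0.0557] rect [0.6453 0.0094] [0.0969 0.0071] 65.5
tee 96 [269.  92.] mean [ 0.9287 -0.091   0.0058] z [0.0032 0.0099]
[... 4767 characters left out ...]
511 0.1624] [0.0487 0.1329] 74.0
tee 351 [272. 229.] mean [0.6496 0.0051 0.0213] z [0.0038 0.0495] rect [0.6379 0.0112] [0.1027 0.0745] 69.7
tee 123 [343. 245.] mean [0.8845 0.1243 0.0043] z [0.0031 0.0061] rect [0.8783 0.1214] [0.0647 0.1445] 14.7
tee 2839 [211. 270.] mean [ 0.6062 -0.2745  0.0197] z [0.0038 0.0529] rect [ 0.6035 -0.263 ] [0.2106 0.2233] 1.1
tee 517 [312. 257.] mean [ 0.8308 -0.0018  0.0097] z [0.0033 0.0175] rect [ 0.8262 -0.0145] [0.1941 0.1355] 22.1
tee 375 [269. 276.] mean [ 0.7693 -0.1689  0.0188] z [0.0035 0.0422] rect [ 0.7706 -0.1611] [0.1243 0.0848] 48.6
tee 601 [254. 308.] mean [ 0.8031 -0.2911  0.015 ] z [0.0036 0.0509] rect [ 0.7972 -0.2779] [0.0793 0.1448] 17.8
```

View pics/crop.png

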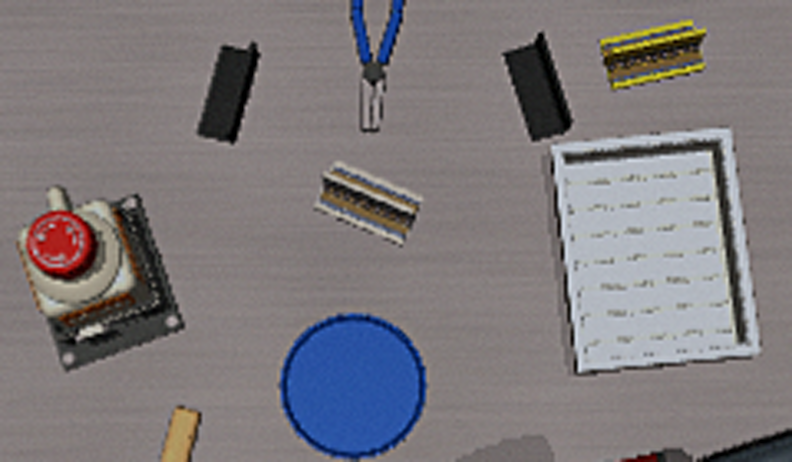

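The crop confirms it: the bright tee with brown beads lies at crop (370,205), and the yellow look-alike at (655,52) is a different one. Next, a helper to turn a target into tool shifts.

```bash
cat >> h.py <<'E'
def go(x,y,z,yaw):  # yaw of tool x axis, deg; tool down
    o=robot.get_obs();R0=Rt.from_quat(o["tool_rot"])
    a=np.radians(yaw);T=Rt.from_matrix(np.array([[np.cos(a),np.sin(a),0],[np.sin(a),-np.cos(a),0],[0,0,-1]]))
    s=R0.inv().apply(np.array([x,y,z])-o["position"])*100
    r=np.degrees((R0.inv()*T).as_rotvec())
    X=R0.as_matrix()[:,0]
    print("t",round(o["time"],2),"shift cm",s.round(2),"turn",r.round(1),"| now",o["position"].round(4),"yaw",np.degrees(np.arctan2(X[1],X[0])).round(1),"q6",o["q"][5].round(2),"F",o["ft_force"].round(1),"w",round(o["grip_width"],4))
E
python3 - <<'E'
from h import *
go(.644,.0095,.15,65.3)
E
```

```text
t 0.15 shift cm [ 58.06 -34.59   7.25] turn [ -0.1  -0.  -38.8] | now [ 0.2783 -0.559   0.2218] yaw 26.5 q6 -0.18 F [-0.   0.4  0.6] w 0.0872
```

Request:
drive_tool(targets=[58.1, -34.6, 4, 0, 0, -38.8, 58.1, -34.6, 4, 0, 0, -38.8, 58.1, -34.6, 4, 0, 0, -38.8, 58.1, -34.6, 4, 0, 0, -38.8, 58.1, -34.6, 4, 0, 0, -38.8, 58.1, -34.6, 4, 0, 0, -38.8, 58.1, -34.6, 4, 0, 0, -38.8, 58.1, -34.6, 4, 0, 0, -38.8, 58.1, -34.6, 4, 0, 0, -38.8, 58.1, -34.6, 4, 0, 0, -38.8, 58.1, -34.6, 4, 0, 0, -38.8, 58.1, -34.6, 4, 0, 0, -38.8])

```text
time: 1.15
position: [0.5492, -0.1378, 0.1927]
tool_rot: [0.842, 0.539, -0.0, -0.0]
ft_force: [0.9, -0.9, 0.7]
grip_width: 0.087
```

```bash
python3 -c "
from h import *
go(.644,.0095,.15,65.3)"
```

```text
t 1.15 shift cm [17.34  2.45  4.27] turn [-0.  0. -0.] | now [ 0.5492 -0.1378  0.1927] yaw 65.3 q6 -0.01 F [ 0.9 -0.9  0.7] w 0.087
```

Request:
drive_tool(targets=[17.3, 2.4, 4.3, 0, 0, 0, 17.3, 2.4, 4.3, 0, 0, 0, 17.3, 2.4, 4.3, 0, 0, 0, 17.3, 2.4, 4.3, 0, 0, 0, 17.3, 2.4, 4.3, 0, 0, 0, 17.3, 2.4, 4.3, 0, 0, 0, 17.3, 2.4, 4.3, 0, 0, 0, 17.3, 2.4, 4.3, 0, 0, 0])

```text
time: 1.82
position: [0.6421, 0.0062, 0.1501]
tool_rot: [0.842, 0.539, -0.001, -0.0]
ft_force: [0.8, -0.2, -0.0]
grip_width: 0.0869
```

```bash
python3 - <<'E'
from h import *
go(.644,.0095,.038-.0187,65.3)
o=robot.get_obs();p,d=robot.camera("wrist")
cv2.imwrite("pics/w1.png",cv2.resize(p[:,:,::-1],(800,600)))
P=cloud("wrist",d,o);z=P[...,2]
m=(z>.040)&(z<.065)&(np.hypot(P[...,0]-.644,P[...,1]-.01)<.07)
k,l,st,ce=cv2.connectedComponentsWithStats(m.astype(np.uint8))
for i in range(1,k):
    if st[i,4]>60: Q=P[l==i];print(st[i,4],ce[i],Q.mean(0).round(4),np.median(Q[:,2]),*rect(Q))
E
```

```text
t 1.82 shift cm [ 0.39  0.04 13.07] turn [-0.   0.1 -0.1] | now [0.6421 0.0062 0.1501] yaw 65.2 q6 0.27 F [ 0.8 -0.2 -0. ] w 0.0869
758 [256.80474934 176.14116095] [0.6451 0.0127 0.0511] 0.051105741786786174 [0.6442 0.0107] [0.0997 0.005 ] 65.8
```

View pics/w1.png

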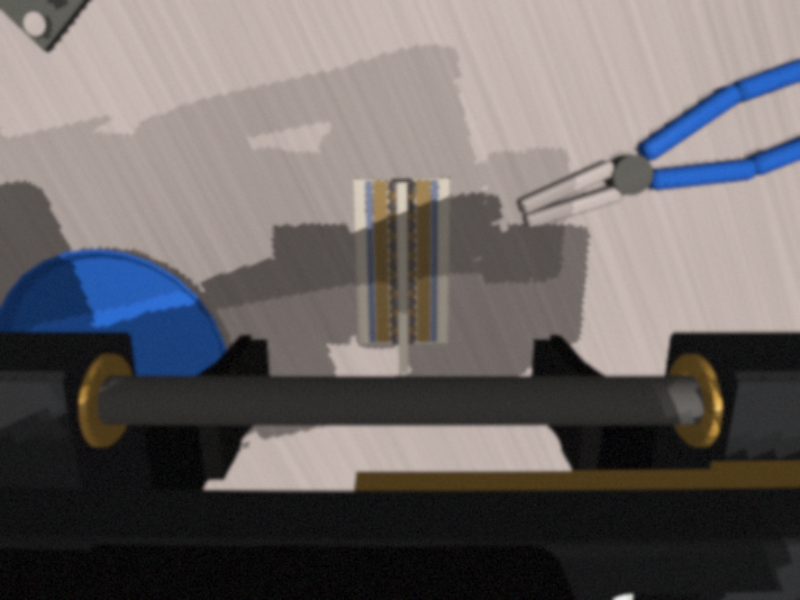

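Wrist view: the web is upright at column 400, centred between the fingers (268 and 533), with the beads either side. Descending.

Request:
drive_tool(targets=[0.4, 0, 4, 0, 0, 0, 0.5, 0, 8, 0, 0, 0, 0.5, 0, 11, 0, 0, 0, 0.5, 0, 12.5, 0, 0, 0, 0.5, 0, 13, 0, 0, 0, 0.5, 0, 13, 0, 0, 0, 0.5, 0, 13, 0, 0, 0], grip=-1)

```text
time: 2.45
position: [0.6457, 0.0106, 0.0212]
tool_rot: [0.843, 0.539, 0.001, 0.001]
ft_force: [0.4, -0.0, 0.2]
grip_width: 0.0868
```

Request:
drive_tool(targets=[0, 0, 0, 0, 0, 0, 0, 0, 0, 0, 0, 0, 0, 0, 0, 0, 0, 0, 0, 0, 0, 0, 0, 0, 0, 0, 0, 0, 0, 0, 0, 0, 0, 0, 0, 0, 0, 0, 0, 0, 0, 0, 0, 0, 0, 0, 0, 0, 0, 0, 0, 0, 0, 0], grip=1, squeeze=40)

```text
time: 3.2
position: [0.6449, 0.0119, 0.0199]
tool_rot: [0.842, 0.539, -0.0, -0.0]
ft_force: [0.1, -0.1, 0.2]
grip_width: 0.035
```

```bash
python3 -c "
from h import *
go(.598,-.277,.15,4.5)"
```

```text
t 3.2 shift cm [-28.2    7.83 -13.01] turn [-0.   0.  60.8] | now [0.6449 0.0119 0.0199] yaw 65.3 q6 0.28 F [ 0.1 -0.1  0.2] w 0.035
```

Request:
drive_tool(targets=[0, 0, 0, 0, 0, 0, 0, 0, 0, 0, 0, 0, 0, 0, 0, 0, 0, 0, 0, 0, 0, 0, 0, 0, 0, 0, 0, 0, 0, 0, 0, 0, 0, 0, 0, 0, 0, 0, 0, 0, 0, 0, 0, 0, 0, 0, 0, 0])

```text
time: 3.87
position: [0.6452, 0.0117, 0.02]
tool_rot: [0.842, 0.539, 0.0, 0.0]
ft_force: [1.4, -0.4, -0.6]
grip_width: 0.0046
```

Request:
drive_tool(targets=[0, 0, -1, 0, 0, 0, 0, 0, -3, 0, 0, 0, 0, 0, -6, 0, 0, 0, 0, 0, -9, 0, 0, 0, 0, 0, -12, 0, 0, 0, 0, 0, -12, 0, 0, 0, 0, 0, -12, 0, 0, 0])

```text
time: 4.45
position: [0.6456, 0.0118, 0.142]
tool_rot: [0.842, 0.539, 0.001, 0.001]
ft_force: [0.4, -0.6, -3.9]
grip_width: 0.0047
```

```bash
python3 - <<'E'
from h import *
go(.598,-.277,.14,4.5)
p,d=robot.camera("scene")
cv2.imwrite("pics/s2.png",cv2.resize(p[120:330,100:380,::-1],None,fx=2.8,fy=2.8))
E
```

```text
t 4.45 shift cm [-28.23   7.76   0.19] turn [ 0.1 -0.2 60.8] | now [0.6456 0.0118 0.142 ] yaw 65.3 q6 0.28 F [ 0.4 -0.6 -3.9] w 0.0047
```

View pics/s2.png

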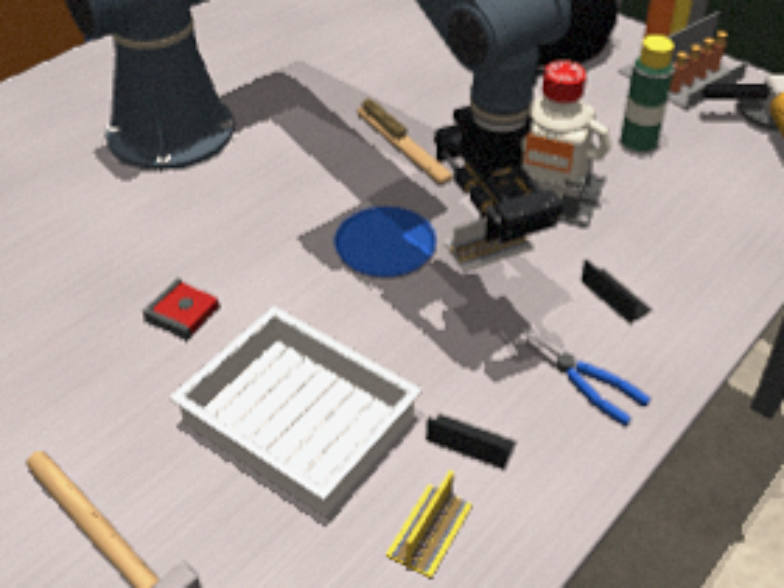

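Tee held level. The tray is empty at (300,400). Checking the tray's rim from the first top depth while the clock stands.

```bash
python3 - <<'E'
from h import *
f=np.load("top0.npz");p,d=f["p"],f["d"];P=cloud("top",d);z=P[...,2]
m=(abs(P[...,0]-.6)<.14)&(abs(P[...,1]+.276)<.12)
g=p.min(2)
w=m&(g>120)&(z<.02)&(z>-.005)&(abs(P[...,0]-.6)<.1)&(abs(P[...,1]+.276)<.075)
print("floor z",np.median(z[w]))
# white blob outline in image, corners of rim cast on z=0.05
mm=(m&(g>165)&(z>.03)).astype(np.uint8)
c=max(cv2.findContours(mm,0,2)[0],key=cv2.contourArea)
a=cv2.approxPolyDP(cv2.convexHull(c),6,True)[:,0]
q=onplane("top",a,.05);print(a.tolist(),q.round(3).tolist(),q.mean(0).round(4))
E
```

```text
floor z 0.006049789784581483
[[350, 149], [359, 216], [305, 222], [297, 154]] [[0.706, -0.358, 0.05], [0.479, -0.377, 0.05], [0.461, -0.199, 0.05], [0.691, -0.179, 0.05]] [ 0.5845 -0.2784  0.05  ]
```

Request:
drive_tool(targets=[-1.5, 0.4, 0, 0, 0, 4, -4, 1, 0, 0, 0, 9, -7, 2, 0, 0, 0, 15, -10, 3, 0, 0, 0, 22, -13, 4, 0, 0, 0, 29, -16, 4.8, 0, 0, 0, 36, -19, 5.6, 0, 0, 0, 43, -22, 6.4, 0, 0, 0, 49, -25, 7, 0, 0, 0, 54, -27, 7.4, 0, 0, 0, 58, -28, 7.7, 0, 0, 0, 60, -28.2, 7.8, 0, 0, 0, 60.8])

```text
time: 5.5
position: [0.5959, -0.2783, 0.1375]
tool_rot: [0.999, 0.037, -0.002, -0.001]
ft_force: [0.4, 0.5, -3.8]
grip_width: 0.0047
```

Request:
drive_tool(targets=[0, 0, 0, 0, 0, 0, 0, 0, 0, 0, 0, 0, 0, 0, 0, 0, 0, 0])

```text
time: 5.75
position: [0.5977, -0.2748, 0.1395]
tool_rot: [0.999, 0.04, -0.001, -0.001]
ft_force: [0.7, 0.3, -4.1]
grip_width: 0.0048
```

```bash
python3 - <<'E'
from h import *
go(.597,-.277,.0255,4.7)
o=robot.get_obs();p,d=robot.camera("wrist")
cv2.imwrite("pics/w3.png",cv2.resize(p[:,:,::-1],(800,600)))
p,d=robot.camera("top")
cv2.imwrite("pics/t3.png",cv2.resize(p[100:300,200:440,::-1],None,fx=3,fy=3))
E
```

```text
t 5.75 shift cm [-0.08  0.24 11.39] turn [-0.1  0.1 -0.1] | now [ 0.5977 -0.2748  0.1395] yaw 4.6 q6 0.89 F [ 0.7  0.3 -4.1] w 0.0048
```

View pics/w3.png

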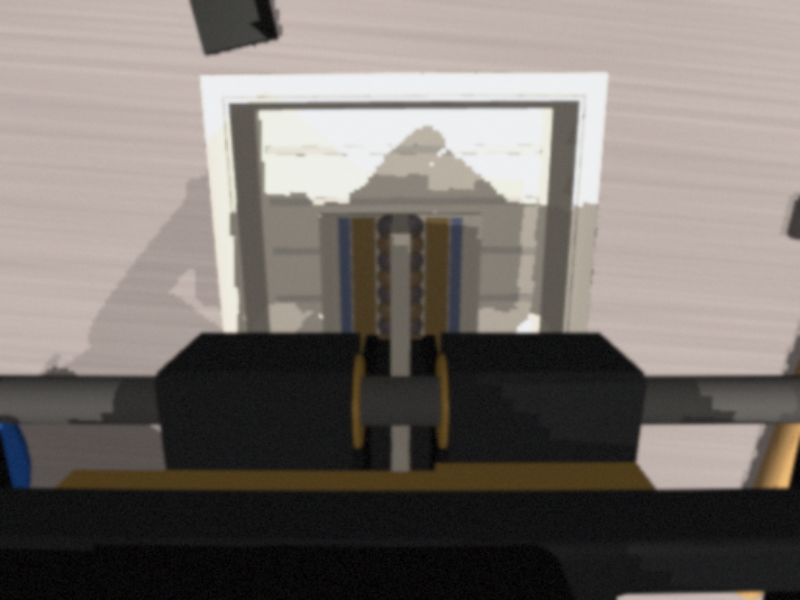

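View pics/t3.png

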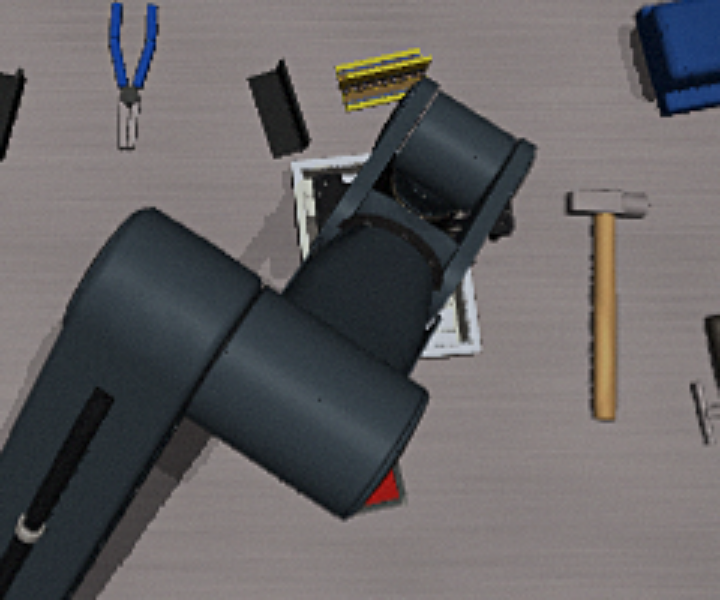

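Wrist view: the tee hangs level at columns 320-480, aligned and centred in the tray (rim 205-605). Lowering.

Request:
drive_tool(targets=[0, 0.2, 2, 0, 0, 0, 0, 0.2, 5, 0, 0, 0, 0, 0.2, 8, 0, 0, 0, 0, 0.2, 10, 0, 0, 0, 0, 0.2, 10.7, 0, 0, 0, 0, 0.2, 11, 0, 0, 0, 0, 0.2, 11.1, 0, 0, 0, 0, 0.2, 11.2, 0, 0, 0, 0, 0.2, 11.2, 0, 0, 0])

```text
time: 6.6
position: [0.5991, -0.2795, 0.0297]
tool_rot: [0.999, 0.039, 0.001, 0.001]
ft_force: [-0.9, 0.0, -3.3]
grip_width: 0.0048
```

Request:
drive_tool(targets=[0, 0, 0.1, 0, 0, 0, 0, 0, 0.2, 0, 0, 0, 0, 0, 0.2, 0, 0, 0, 0, 0, 0.2, 0, 0, 0])

```text
time: 6.93
position: [0.598, -0.279, 0.0264]
tool_rot: [0.999, 0.039, 0.0, 0.0]
ft_force: [-0.4, -1.1, -3.5]
grip_width: 0.005
```

Request:
drive_tool(targets=[0, 0, 0.1, 0, 0, 0, 0, 0, 0.15, 0, 0, 0, 0, 0, 0.15, 0, 0, 0, 0, 0, 0.15, 0, 0, 0])

```text
time: 7.27
position: [0.5981, -0.2791, 0.025]
tool_rot: [0.999, 0.039, 0.0, 0.0]
ft_force: [0.3, 0.1, 1.2]
grip_width: 0.0053
```

Force went from -3.5 N to +1.2 N, so the tee is down. Releasing, then rising.

Request:
drive_tool(targets=[0, 0, 0, 0, 0, 0, 0, 0, 0, 0, 0, 0, 0, 0, 0, 0, 0, 0, 0, 0, 0, 0, 0, 0, 0, 0, 0, 0, 0, 0, 0, 0, 0, 0, 0, 0], grip=0.1)

```text
time: 7.77
position: [0.598, -0.279, 0.0246]
tool_rot: [0.999, 0.039, 0.0, 0.0]
ft_force: [0.1, -0.3, 1.0]
grip_width: 0.0353
```

Request:
drive_tool(targets=[0, 0, -1, 0, 0, 0, 0, 0, -3, 0, 0, 0, 0, 0, -6, 0, 0, 0, 0, 0, -10, 0, 0, 0, 0, 0, -14, 0, 0, 0, 0, 0, -18, 0, 0, 0, 0, 0, -22, 0, 0, 0, 0, 0, -24, 0, 0, 0, 0, 0, -24, 0, 0, 0])

```text
time: 8.52
position: [0.6009, -0.2808, 0.2727]
tool_rot: [0.999, 0.039, 0.006, 0.004]
ft_force: [0.5, -1.2, 0.1]
grip_width: 0.0392
```

```bash
python3 - <<'E'
from h import *
# yaw = j1 - q6 + 90deg ; at cap j1=26.7deg
go(.567,.284,.30,90)
p,d=robot.camera("wrist")
cv2.imwrite("pics/w4.png",cv2.resize(p[:,:,::-1],(800,600)))
p,d=robot.camera("scene")
cv2.imwrite("pics/s4.png",cv2.resize(p[200:350,130:330,::-1],None,fx=3,fy=3))
E
```

```text
t 8.52 shift cm [  1.06 -56.54  -3.23] turn [  0.9  -0.1 -85.5] | now [ 0.6009 -0.2808  0.2727] yaw 4.5 q6 0.89 F [ 0.5 -1.2  0.1] w 0.0392
```

View pics/w4.png

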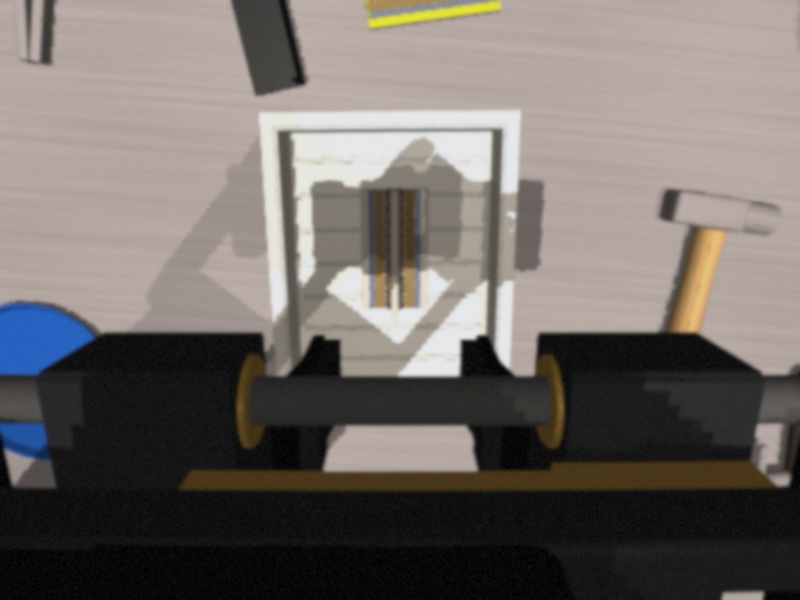

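View pics/s4.png

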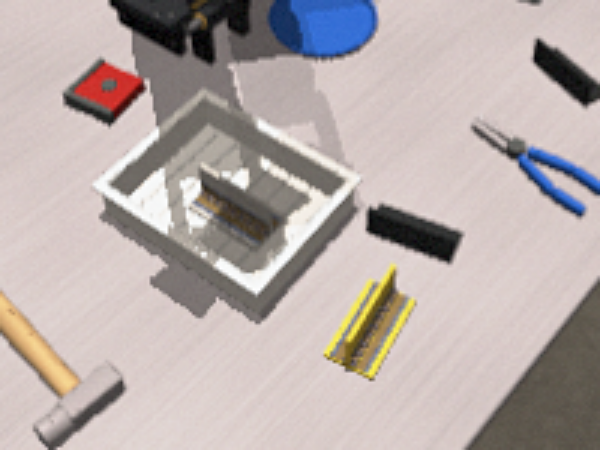

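The tee sits flat in the tray with its web up (scene crop (230,210)), and the fingers are clear. Now to the cap.

```bash
python3 - <<'E'
from h import *
go(.567,.285,.30,45)
E
```

```text
t 8.62 shift cm [  1.31 -56.46  -3.48] turn [  0.1  -0.1 -40.5] | now [ 0.598  -0.2789  0.2661] yaw 4.5 q6 0.89 F [-1.  -0.1 -0.5] w 0.0391
```

Request:
drive_tool(targets=[0, -2, -1.5, 0, 0, -2, 0, -6, -3.5, 0, 0, -6, 0.2, -10, -3.5, 0, 0, -10, 0.4, -14, -3.5, 0, 0, -14, 0.5, -18, -3.5, 0, 0, -18, 0.6, -22, -3.5, 0, 0, -22, 0.7, -26, -3.5, 0, 0, -25, 0.8, -30, -3.5, 0, 0, -28, 0.9, -34, -3.5, 0, 0, -31, 1, -38, -3.5, 0, 0, -34, 1.1, -42, -3.5, 0, 0, -37, 1.2, -46, -3.5, 0, 0, -40.5], grip=-1)

```text
time: 9.62
position: [0.5721, 0.1823, 0.297]
tool_rot: [0.924, 0.384, -0.003, -0.001]
ft_force: [0.8, -0.0, -0.1]
grip_width: 0.0867
```

```bash
python3 - <<'E'
from h import *
go(.567,.285,.30,45)
E
```

```text
t 9.62 shift cm [ 6.91 -7.61 -0.31] turn [-0.2  0.2  0.1] | now [0.5721 0.1823 0.297 ] yaw 45.1 q6 0.91 F [ 0.8 -0.  -0.1] w 0.0867
```

Request:
drive_tool(targets=[2, -2.2, 0, 0, 0, 0, 4.5, -5, 0, 0, 0, 0, 6, -6.6, 0, 0, 0, 0, 6.8, -7.4, 0, 0, 0, 0, 6.8, -7.4, 0, 0, 0, 0, 6.8, -7.4, 0, 0, 0, 0])

```text
time: 10.12
position: [0.5692, 0.2803, 0.2979]
tool_rot: [0.924, 0.383, -0.002, 0.0]
ft_force: [0.4, -1.3, -0.2]
grip_width: 0.0873
```

```bash
cat > cap.py <<'E'
from h import *
import sys
o=robot.get_obs();p,d=robot.camera("wrist")
cv2.imwrite("pics/%s.png"%sys.argv[1],cv2.resize(p[:,:,::-1],(800,600)))
P=cloud("wrist",d,o);z=P[...,2];h,s,v=cv2.split(cv2.cvtColor(p,cv2.COLOR_RGB2HSV))
m=((h<8)|(h>172))&(s>120)&np.isfinite(z)&(z>.1)
zt=np.nanpercentile(z[m],80)
t=(m&(z>zt-.006)).astype(np.uint8)
c=max(cv2.findContours(t,0,1)[0],key=cv2.contourArea)
q=onplane("wrist",c[:,0],zt,o)
(cc,r)=cv2.minEnclosingCircle(np.float32(q[:,:2]))
(ec,es,ea)=cv2.fitEllipse(np.float32(q[:,:2]))
print("top z",zt,"circle",np.round(cc,4),round(r,4),"ellipse",np.round(ec,4),np.round(es,4))
E
python3 cap.py w5; python3 -c "
from h import *
go(.567,.285,.184,45)"
```

```text
top z 0.22209471112313628 circle [0.5657 0.2887] 0.0295 ellipse [0.5654 0.289 ] [0.0566 0.0574]
t 10.17 shift cm [ 0.23 -0.56 11.43] turn [-0.   0.2 -0.1] | now [0.5696 0.2796 0.2983] yaw 44.9 q6 1.07 F [ 0.  -0.8  0.2] w 0.0872
```

View pics/w5.png

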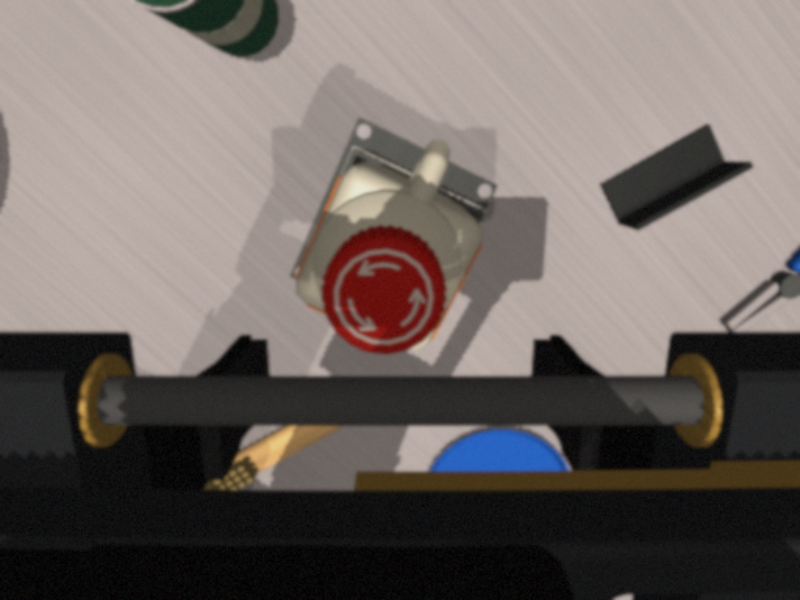

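The cap (px (384,290)) has its centre at about (0.566, 0.288). Descending over it.

Request:
drive_tool(targets=[0.4, -0.8, 1, 0, 0, 0, 0.4, -0.8, 3, 0, 0, 0, 0.4, -0.8, 5.5, 0, 0, 0, 0.4, -0.8, 8, 0, 0, 0, 0.4, -0.8, 10, 0, 0, 0, 0.4, -0.8, 11, 0, 0, 0, 0.4, -0.8, 11.4, 0, 0, 0, 0.4, -0.8, 11.4, 0, 0, 0, 0.4, -0.8, 11.4, 0, 0, 0])

```text
time: 10.92
position: [0.5679, 0.2894, 0.1864]
tool_rot: [0.924, 0.382, 0.001, 0.0]
ft_force: [0.9, 0.7, 0.8]
grip_width: 0.0867
```

Request:
drive_tool(targets=[0, 0, 0, 0, 0, 0, 0, 0, 0, 0, 0, 0, 0, 0, 0, 0, 0, 0, 0, 0, 0, 0, 0, 0, 0, 0, 0, 0, 0, 0, 0, 0, 0, 0, 0, 0, 0, 0, 0, 0, 0, 0], grip=1, squeeze=20)

```text
time: 11.5
position: [0.5672, 0.2897, 0.186]
tool_rot: [0.924, 0.382, 0.0, -0.0]
ft_force: [-0.3, 0.4, 1.9]
grip_width: 0.06
```

```bash
python3 -c "
from h import *
go(.566,.288,.184,45);print(robot.get_obs()['moment'])"; python3 cap.py w6
```

```text
t 11.5 shift cm [-0.2   0.04  0.2 ] turn [ 0. -0. -0.] | now [0.5672 0.2897 0.186 ] yaw 45.0 q6 1.08 F [-0.3  0.4  1.9] w 0.06
[-0.06393978  0.04777563 -0.01760297]
top z 0.22156750033967954 circle [0.5753 0.2983] 0.0261 ellipse [0.5769 0.3001] [0.0257 0.0444]
```

View pics/w6.png

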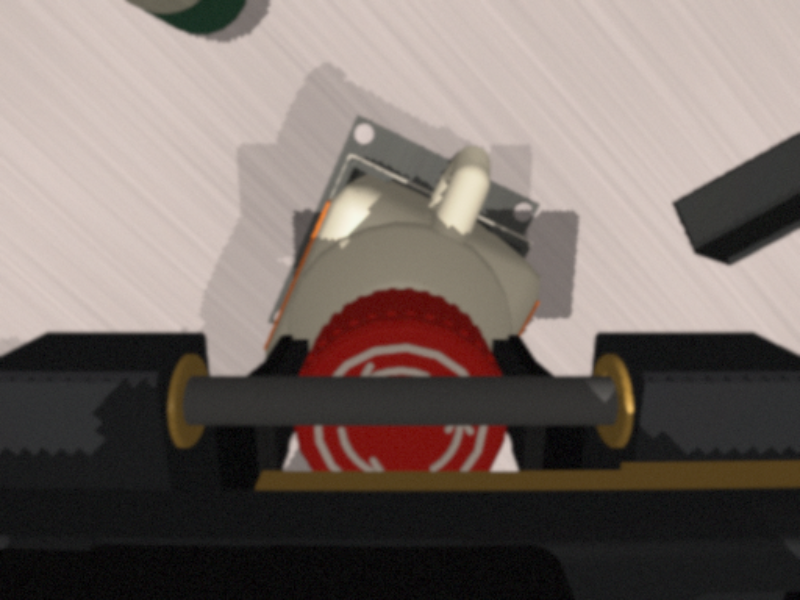

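```bash
python3 - <<'E'
from h import *
from scipy.optimize import least_squares
o=robot.get_obs();p,d=robot.camera("wrist")
P=cloud("wrist",d,o);z=P[...,2];h,s,v=cv2.split(cv2.cvtColor(p,cv2.COLOR_RGB2HSV))
m=((h<8)|(h>172))&(s>110)&(z>.1)&(z<.25)
R=Rt.from_quat(o["tool_rot"]).as_matrix()
L=(P-o["position"])@R   # tool coords
rows=[]
for u in range(205,308,4):
    c=np.where(m[:,u])[0]
    rows.append((u,c.min(),L[c.min(),u].round(4).tolist()))
# side wall points: z between .19 and .212
w=m&(z<.212)&(z>.19)
Q=L[w][:,:2]; print(len(Q))
f=least_squares(lambda c:np.hypot(Q[:,0]-c[0],Q[:,1]-c[1])-.03,[0,0]);print("wall centre (tool)",f.x.round(4),"rms",np.sqrt(np.mean(f.fun**2)))
w=m&(z<.212)&(z>.19)&(np.abs(L[...,1])<.02)
Q=L[w][:,:2];f=least_squares(lambda c:np.hypot(Q[:,0]-c[0],Q[:,1]-c[1])-.03,[0,0]);print(f.x.round(4))
print(rows[::4])
E
```

```text
1271
wall centre (tool) [-0.0031 -0.0009] rms 0.0009293513367501883
[-0.0032 -0.0009]
[(205, np.int64(212), [0.0153, -0.0249, -0.0109]), (221, np.int64(195), [0.0222, -0.0176, -0.0056]), (237, np.int64(189), [0.0261, -0.0096, -0.0088]), (253, np.int64(185), [0.0261, -0.002, -0.0015]), (269, np.int64(187), [0.0253, 0.0059, -0.0021]), (285, np.int64(193), [0.0222, 0.0139, -0.0021]), (301, np.int64(205), [0.0181, 0.0211, -0.009])]
```

Two measures put the cap axis 2 to 3 mm behind the pads along tool x, so I'll open slightly, shift and regrip.

Request:
drive_tool(targets=[0, 0, 0, 0, 0, 0, 0, 0, 0, 0, 0, 0, -0.25, 0, 0.1, 0, 0, 0, -0.25, 0, 0.1, 0, 0, 0, -0.25, 0, 0.1, 0, 0, 0], grip=-0.6)

```text
time: 12.02
position: [0.565, 0.2875, 0.1841]
tool_rot: [0.924, 0.382, -0.0, -0.0]
ft_force: [0.0, -0.1, -0.5]
grip_width: 0.0694
```

Request:
drive_tool(targets=[0, 0, 0, 0, 0, 0, 0, 0, 0, 0, 0, 0, 0, 0, 0, 0, 0, 0, 0, 0, 0, 0, 0, 0, 0, 0, 0, 0, 0, 0, 0, 0, 0, 0, 0, 0], grip=1, squeeze=58)

```text
time: 12.52
position: [0.5653, 0.2877, 0.1845]
tool_rot: [0.924, 0.382, -0.0, 0.0]
ft_force: [-0.4, 0.1, -0.5]
grip_width: 0.0592
```

Request:
drive_tool(targets=[0, 0, 0.15, 0, 0, 0, 0, 0, 0.3, 0, 0, 0, 0, 0, 0.45, 0, 0, 0, 0, 0, 0.6, 0, 0, 0, 0, 0, 0.6, 0, 0, 0, 0, 0, 0.6, 0, 0, 0])

```text
time: 13.02
position: [0.5657, 0.2879, 0.1809]
tool_rot: [0.924, 0.382, 0.001, 0.0]
ft_force: [-3.7, -1.3, 10.5]
grip_width: 0.0594
```

Request:
drive_tool(targets=[0, 0, 0.2, 0, 0, 0, 0, 0, 0.4, 0, 0, 0, 0, 0, 0.4, 0, 0, 0, 0, 0, 0.4, 0, 0, 0])

```text
time: 13.35
position: [0.5661, 0.288, 0.178]
tool_rot: [0.924, 0.382, 0.002, 0.0]
ft_force: [-3.6, -1.4, 15.2]
grip_width: 0.0596
```

Request:
drive_tool(targets=[0, 0, 0.1, 0, 0, -2, 0, 0, 0.1, 0, 0, -5, 0, 0, 0.1, 0, 0, -9, 0, 0, 0.1, 0, 0, -13, 0, 0, 0.1, 0, 0, -17, 0, 0, 0.1, 0, 0, -21, 0, 0, 0.1, 0, 0, -25, 0, 0, 0.1, 0, 0, -29, 0, 0, 0.1, 0, 0, -33, 0, 0, 0.1, 0, 0, -37, 0, 0, 0.1, 0, 0, -41, 0, 0, 0.1, 0, 0, -45])

```text
time: 14.35
position: [0.5665, 0.2884, 0.1775]
tool_rot: [0.706, 0.708, 0.002, 0.001]
ft_force: [-2.7, -0.4, 16.5]
grip_width: 0.0594
```

```bash
python3 -c "
from h import *
go(.566,.288,.177,120);print(robot.get_obs()['moment'])"; python3 cap.py w7
```

```text
t 14.35 shift cm [-0.04 -0.05  0.05] turn [  0.3  -0.  -29.9] | now [0.5665 0.2884 0.1775] yaw 90.1 q6 0.29 F [-2.7 -0.4 16.5] w 0.0594
[-0.16627309  0.62907694 -0.07123698]
top z 0.21461166109701527 circle [0.5654 0.3011] 0.0264 ellipse [0.5656 0.3036] [0.0303 0.0457]
```

View pics/w7.png

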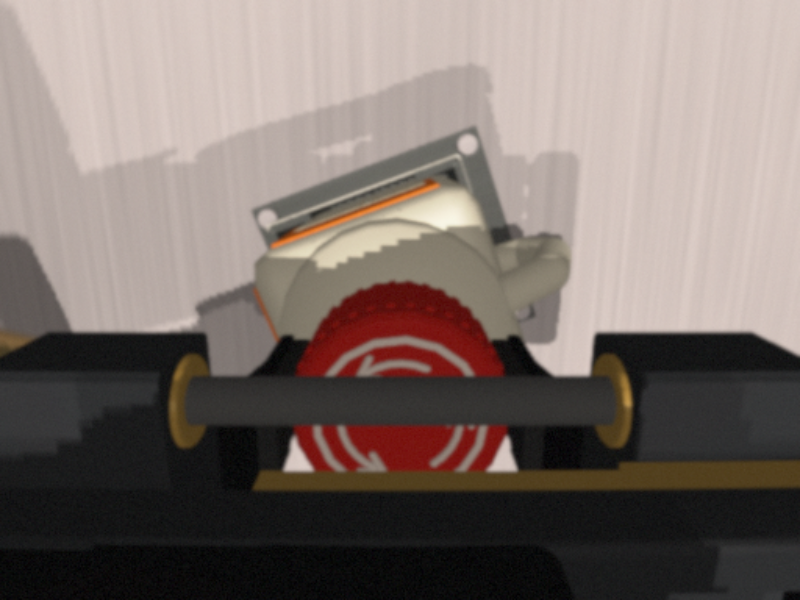

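The arrows kept their place relative to the fingers (365,368), so the cap has turned 45° with the gripper, pressed down 7 mm. Continuing to 76°.

Request:
drive_tool(targets=[0, 0, 0, 0, 0, -4, 0, 0, 0, 0, 0, -8, 0, 0, 0, 0, 0, -12, 0, 0, -0.1, 0, 0, -16, 0, 0, -0.2, 0, 0, -20, 0, 0, -0.3, 0, 0, -24, 0, 0, -0.4, 0, 0, -28, 0, 0, -0.4, 0, 0, -31, 0, 0, -0.4, 0, 0, -31, 0, 0, -0.4, 0, 0, -31])

```text
time: 15.23
position: [0.5667, 0.2885, 0.1806]
tool_rot: [0.493, 0.87, 0.002, 0.002]
ft_force: [-1.3, 0.2, 11.2]
grip_width: 0.0594
```

```bash
python3 -c "
from h import *
go(.566,.288,.177,120);print(robot.get_obs()['moment'])"; python3 cap.py w8
```

```text
t 15.23 shift cm [-0.01 -0.09  0.36] turn [0.3 0.  1. ] | now [0.5667 0.2885 0.1806] yaw 121.0 q6 -0.25 F [-1.3  0.2 11.2] w 0.0594
[0.04007039 0.33047044 0.05234318]
top z 0.21772643639405223 circle [0.5588 0.3003] 0.0266 ellipse [0.5583 0.3011] [0.0305 0.0462]
```

View pics/w8.png

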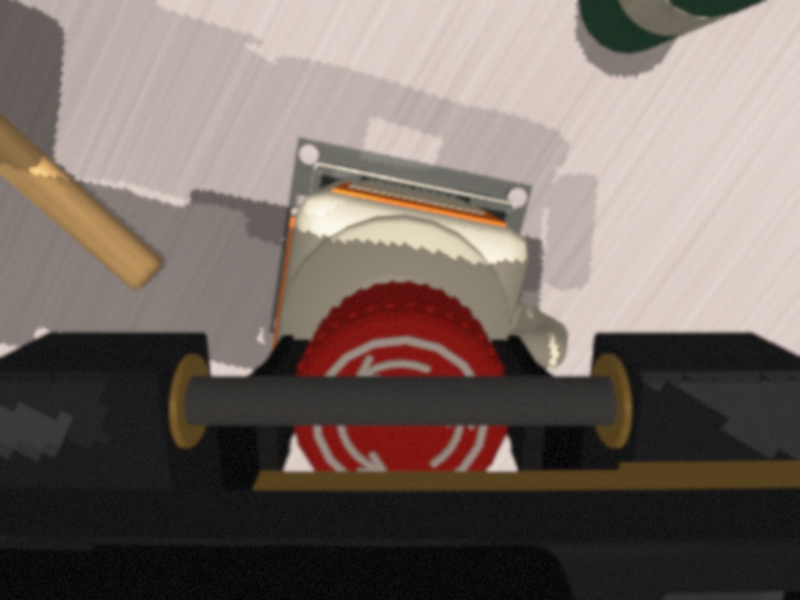

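Turned 76° with no slip. Lifting straight up, gently at first.

Request:
drive_tool(targets=[0, 0, -0.2, 0, 0, 0, 0, 0, -0.4, 0, 0, 0, 0, 0, -0.6, 0, 0, 0, 0, 0, -0.8, 0, 0, 0, 0, 0, -1, 0, 0, 0, 0, 0, -1, 0, 0, 0])

```text
time: 15.78
position: [0.5653, 0.2877, 0.1876]
tool_rot: [0.493, 0.87, 0.0, 0.0]
ft_force: [1.0, 0.5, 0.1]
grip_width: 0.0598
```

Request:
drive_tool(targets=[0, 0, -0.5, 0, 0, 0, 0, 0, -1, 0, 0, 0, 0, 0, -1.5, 0, 0, 0, 0, 0, -2, 0, 0, 0, 0, 0, -3, 0, 0, 0, 0, 0, -4.5, 0, 0, 0, 0, 0, -6, 0, 0, 0, 0, 0, -7, 0, 0, 0, 0, 0, -7, 0, 0, 0])

```text
time: 16.53
position: [0.5669, 0.2883, 0.2609]
tool_rot: [0.493, 0.87, 0.002, 0.002]
ft_force: [-0.4, 0.1, -0.1]
grip_width: 0.0596
```

```bash
python3 - <<'E'
from h import *
go(.4545,.028,.25,121)
p,d=robot.camera("scene"); cv2.imwrite("pics/s9.png",cv2.resize(p[60:260,160:400,::-1],None,fx=3,fy=3))
f=np.load("top0.npz");p,d=f["p"],f["d"]
h,s,v=cv2.split(cv2.cvtColor(p,cv2.COLOR_RGB2HSV))
m=((h>100)&(h<125)&(s>150)).astype(np.uint8);m[:190]=0
c=max(cv2.findContours(m,0,1)[0],key=cv2.contourArea)
q=onplane("top",c[:,0],.010);print(cv2.minEnclosingCircle(np.float32(q[:,:2])),cv2.fitEllipse(np.float32(q[:,:2])))
E
```

```text
t 16.53 shift cm [-16.54 -23.04   0.97] turn [ 0.3  0.1 -0. ] | now [0.5669 0.2883 0.2609] yaw 121.0 q6 -0.25 F [-0.4  0.1 -0.1] w 0.0596
((0.45410600304603577, 0.02688548155128956), 0.07427079975605011) ((0.4539244771003723, 0.02683970518410206), (0.14381416141986847, 0.1456025391817093), 14.64985466003418)
```

View pics/s9.png

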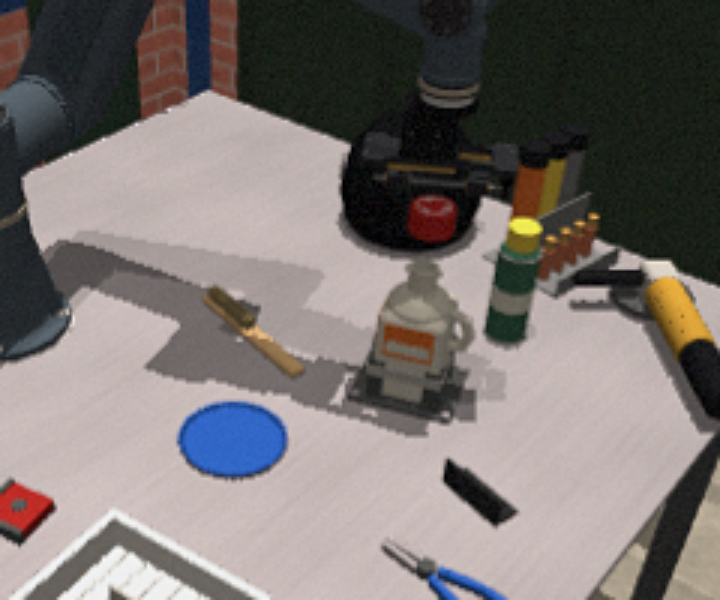

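The cap is off and the jug is undisturbed. To the drip tray (centre about (0.4535, 0.027)).

Request:
drive_tool(targets=[-1, -1.4, 0, 0, 0, 0, -3, -4.2, 0, 0, 0, 0, -5.2, -7.2, 0, 0, 0, 0, -7.4, -10.3, 0, 0, 0, 0, -9.6, -13.4, 0.5, 0, 0, 0, -11.8, -16.5, 1, 0, 0, 0, -14, -19.5, 1, 0, 0, 0, -15.5, -21.8, 1, 0, 0, 0, -16.3, -22.9, 1, 0, 0, 0, -16.5, -23.1, 1, 0, 0, 0, -16.5, -23.1, 1, 0, 0, 0, -16.5, -23.1, 1, 0, 0, 0])

```text
time: 17.58
position: [0.4524, 0.0279, 0.2474]
tool_rot: [0.493, 0.87, 0.0, -0.0]
ft_force: [-0.6, 0.4, -0.9]
grip_width: 0.0593
```

```bash
python3 - <<'E'
from h import *
go(.4535,.027,.05,121)
o=robot.get_obs();p,d=robot.camera("wrist"); cv2.imwrite("pics/w10.png",cv2.resize(p[:,:,::-1],(800,600)))
h,s,v=cv2.split(cv2.cvtColor(p,cv2.COLOR_RGB2HSV))
m=((h>100)&(h<125)&(s>150)).astype(np.uint8)
c=max(cv2.findContours(m,0,1)[0],key=cv2.contourArea)[:,0]
q=onplane("wrist",c,.008,o)
from scipy.optimize import least_squares
f=least_squares(lambda x:np.hypot(q[:,0]-x[0],q[:,1]-x[1])-.0745,[.4535,.027],loss="soft_l1",f_scale=.001);print(f.x)
E
```

```text
t 17.58 shift cm [-0.14  0.04 19.74] turn [ 0.  -0.  -0.1] | now [0.4524 0.0279 0.2474] yaw 120.9 q6 -0.73 F [-0.6  0.4 -0.9] w 0.0593
[0.45283639 0.02786216]
```

View pics/w10.png

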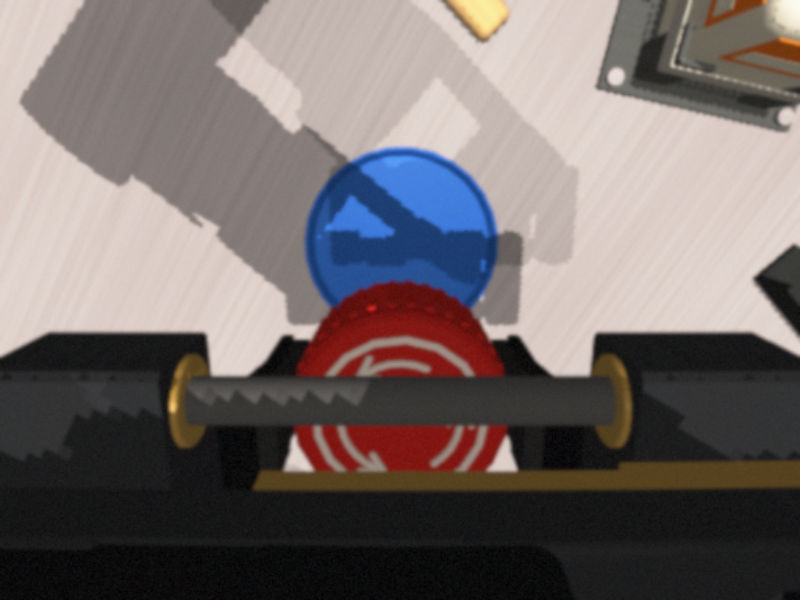

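The tray is centred (column 401) under the cap; the fit gives (0.4528, 0.0279), and the tool is within 1 mm of it. Descending.

Request:
drive_tool(targets=[0, 0, 2, 0, 0, 0, 0, 0, 5, 0, 0, 0, 0, 0, 8.5, 0, 0, 0, 0, 0, 12, 0, 0, 0, 0, 0, 15.5, 0, 0, 0, 0, 0, 18.5, 0, 0, 0, 0, 0, 20.5, 0, 0, 0, 0, 0, 22, 0, 0, 0, 0, 0, 23, 0, 0, 0, 0, 0, 23.4, 0, 0, 0, 0, 0, 23.4, 0, 0, 0, 0, 0, 23.4, 0, 0, 0])

```text
time: 18.63
position: [0.4526, 0.028, 0.0135]
tool_rot: [0.492, 0.87, 0.0, 0.0]
ft_force: [1.1, 0.5, 0.5]
grip_width: 0.0593
```

Request:
drive_tool(targets=[0, 0, 0.2, 0, 0, 0, 0, 0, 0.4, 0, 0, 0, 0, 0, 0.6, 0, 0, 0, 0, 0, 0.6, 0, 0, 0, 0, 0, 0.6, 0, 0, 0])

```text
time: 19.05
position: [0.4522, 0.0274, 0.0077]
tool_rot: [0.493, 0.87, 0.0, 0.0]
ft_force: [0.7, 0.1, 0.1]
grip_width: 0.0594
```

Request:
drive_tool(targets=[0, 0, 0.1, 0, 0, 0, 0, 0, 0.2, 0, 0, 0, 0, 0, 0.3, 0, 0, 0, 0, 0, 0.35, 0, 0, 0, 0, 0, 0.35, 0, 0, 0])

```text
time: 19.47
position: [0.452, 0.0274, 0.0039]
tool_rot: [0.493, 0.87, -0.0, -0.0]
ft_force: [0.4, -0.1, -0.6]
grip_width: 0.0594
```

Request:
drive_tool(targets=[0, 0, 0.1, 0, 0, 0, 0, 0, 0.1, 0, 0, 0, 0, 0, 0.1, 0, 0, 0])

```text
time: 19.72
position: [0.4521, 0.0274, 0.0034]
tool_rot: [0.493, 0.87, 0.0, 0.0]
ft_force: [-0.7, 0.3, 5.4]
grip_width: 0.0594
```

Contact at 5.4 N. Releasing.

Request:
drive_tool(targets=[0, 0, 0, 0, 0, 0, 0, 0, 0, 0, 0, 0, 0, 0, 0, 0, 0, 0, 0, 0, 0, 0, 0, 0, 0, 0, 0, 0, 0, 0], grip=-0.75)

```text
time: 20.13
position: [0.4546, 0.0272, 0.0035]
tool_rot: [0.493, 0.87, 0.001, 0.002]
ft_force: [3.5, 1.8, 4.7]
grip_width: 0.0755
```

Request:
drive_tool(targets=[0, 0, -0.5, 0, 0, 0, 0, 0, -1.5, 0, 0, 0, 0, 0, -3, 0, 0, 0, 0, 0, -5, 0, 0, 0, 0, 0, -8, 0, 0, 0, 0, 0, -11.5, 0, 0, 0, 0, 0, -15, 0, 0, 0, 0, 0, -18, 0, 0, 0, 0, 0, -20, 0, 0, 0, 0, 0, -20, 0, 0, 0])

```text
time: 20.97
position: [0.4541, 0.0271, 0.2075]
tool_rot: [0.493, 0.87, 0.001, 0.004]
ft_force: [0.2, -0.5, 0.4]
grip_width: 0.0763
```

```bash
python3 - <<'E'
from h import *
go(.45,.03,.25,121)
o=robot.get_obs();p,d=robot.camera("wrist"); cv2.imwrite("pics/w11.png",cv2.resize(p[:,:,::-1],(800,600)))
P=cloud("wrist",d,o);z=P[...,2];h,s,v=cv2.split(cv2.cvtColor(p,cv2.COLOR_RGB2HSV))
m=((h<8)|(h>172))&(s>120)&(z<.1)
t=m&(z>.032);print("top z pct",np.percentile(z[t],[5,50,95]).round(4),P[t].mean(0).round(4))
A=np.c_[P[t][:,:2]-P[t][:,:2].mean(0),np.ones(t.sum())];print("tilt",np.degrees(np.linalg.lstsq(A,P[t][:,2],rcond=None)[0][:2]).round(2))
p,d=robot.camera("scene"); cv2.imwrite("pics/s11.png",cv2.resize(p[110:350,120:400,::-1],None,fx=2.5,fy=2.5))
E
```

```text
t 20.97 shift cm [ 0.43 -0.17 -4.25] turn [ 0.4  0.3 -0. ] | now [0.4541 0.0271 0.2075] yaw 121.0 q6 -0.73 F [ 0.2 -0.5  0.4] w 0.0763
top z pct [0.0373 0.039  0.0402] [0.4504 0.0298 0.0389]
tilt [ 0.41 -1.11]
```

View pics/w11.png

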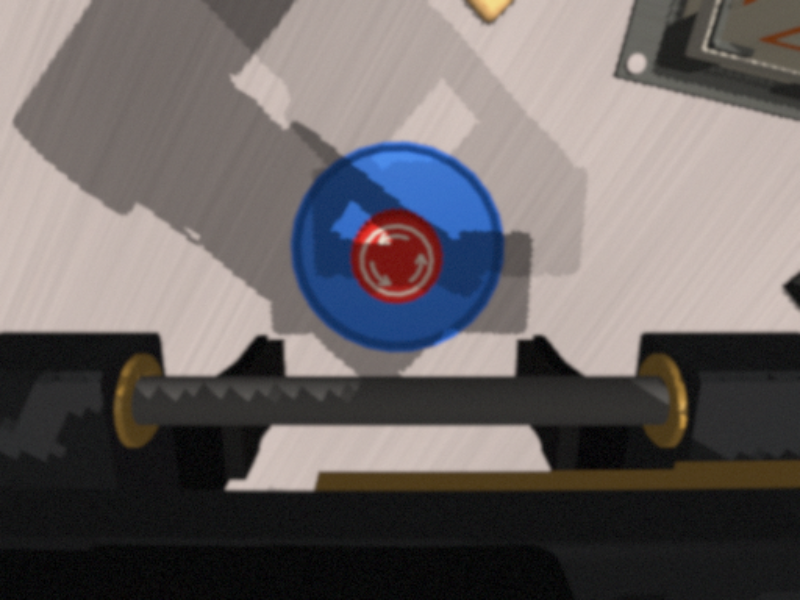

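View pics/s11.png

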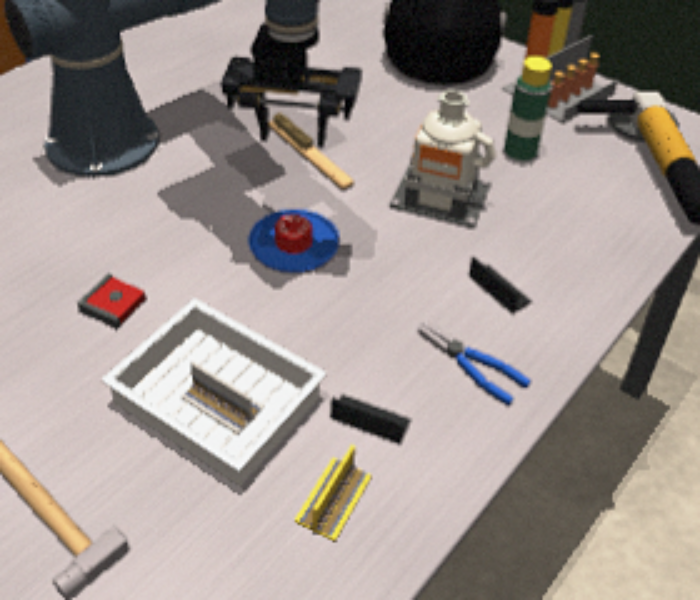

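The cap sits level in the blue tray (scene crop (293,233)): top z is 0.039 m against 0.038 expected, right side up. The tee lies flat in the soak tray (222,395), and the bystanders look unmoved. Handing in.

```bash
python3 -c "
from h import *
print(robot.hand_in())"
```

```text
the job is handed in; nothing more can be done
None
```

I laid the bright tee flat in the soaking tray with its web up, then opened the jug and set the red cap open side down in the drip tray. I handed the job in at about 21 s on the robot's clock; no verdict came back.

- **Tee:** I lowered it until the force changed on contact, then released it. The wrist and scene pictures show it flat and near the middle of the tray.
- **Cap:** I pushed it down about 7 mm at 15–16 N, turned it 76° counter-clockwise without slip and lifted it straight off. I lowered it onto the drip tray floor with about 5 N of contact before letting go.
- **Last checks:** The cap's top measured 39 mm above the table against 38 mm expected, tilted about 1°, which is within the depth noise. The gripper is clear of everything. The other things look unmoved in the scene picture, though I did not measure their positions again.
- **Disagreements:** On the first grip the cap's axis was 2–3 mm off the pads, so I opened, shifted and gripped again before pushing. The top and scene cameras put the cap 3–6 mm from where the wrist camera did; I used the wrist camera.

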